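Sort the stray desk supplies into their trays

ROBOT

A 7-joint arm with a two-finger parallel gripper is mounted at the origin on the work surface. World frame = base frame: x ahead of the robot, y to its left, z up, the work surface at z = 0. Lengths are in m, angles in rad, forces in N, time in s.
With the tool pointing down it reaches from about 0.4 to 0.875 m from the base axis. Payload 4.4 kg.
Tool frame: the origin (TCP) lies midway between the tips of the shut fingers; the grasp point (between the pads) lies 19 mm behind it; z points along the fingers, y is the line along which they close (so a half turn about z gives the same grasp; the last joint's range is limited). The gripper opens to 85 mm and grips with 20 to 120 N. Pads are 22 mm wide; open, the fingers measure 114 mm over their backs; the gripper's body (76 mm by 85 mm) begins 54 mm behind the grasp point. The pads swing forward as they close: fully open they stand 13 mm farther back than shut.
Start: joints at [1.138, 0.628, 0.038, 1.517, -0.027, 0.996, -0.02], TCP at [0.233, -0.607, 0.231] pointing down, gripper open.
Joint ranges: [-3.06, 3.06], [-0.37, 2.12], [-1.25, 1.32], [0.18, 2.47], [-1.1, 4.24], [0.23, 1.98], [-2.94, 2.94]. Speed limits (rad/s): [2.57, 2.57, 3.14, 3.14, 3.14, 3.14, 3.14].

INTERFACE

Orientations are given as a unit quaternion [w, x, y, z].
In Python, from plant import * gives the robot as it stands.
- The arm moves only by the tool drive_tool, never from a script. Its argument "rows" is one flat list of numbers, 5 for each row, row after row: the shift along the tool's x, y, z in mm, then the turn about the tool's z in degrees, then the gripper's target within -1 to 1 (shut at 1, half-way at 0, fully open at -1). In form: [dx, dy, dz, yaw, hand, dx, dy, dz, yaw, hand, ...]. A call has 1 to 20 rows; each row is the pose to reach, as a shift and turn from the pose commanded when the call began, along the tool's axes at that moment; what a row does not reach only later rows make up. A row lasts 1/12 s, in which the tool goes at most 41.7 mm and 7.16 degrees, less where a joint would pass 70% of its speed; a pose out of reach is approached as far as the arm can. A call with a gripper value outside its range is refused whole. The fingers move at their own pace and stop on an object; the grip force is fixed at half the most. Time passes only in rows, so rows that repeat a pose let the fingers close. It gives the time, the measured TCP pose, the force, the opening and the grip force at its end, in the units of the state.
- state(): the state, without advancing time (a new reading comes with each control period).
- snapshot(name): name is "scene" or "side" or "wrist"; returns a dict with "color" (420x560x3 uint8, red, green, blue), "vertical_fov" (degrees; the focal length in pixels is half the picture's height over the tangent of half this angle, whatever the lens; pixels are square), "cx", "cy" (the principal point, pixels), "k1" (the pictures are not rectified: a ray, as slopes to the right and down, at radius r is drawn at 1 + k1 r^2 times it, then the intrinsics apply), "world_to_cam" (4x4, takes a point from world to camera coordinates). Camera axes: x right, y up, looking along -z (the intrinsics and any distortion apply to the point x, -y, -z); pixel columns grow to the right and rows downward; lengths in m; the calibration is good to about 2 mm. A picture is of the moment at which its call begins. There is no depth.
- sign_off(): hands the job in; it is judged then, once.
The state is a dict: "t": time; "q": joint angles; "qd": joint speeds; "effort": joint torques, N m; "ee_pos": TCP position; "eef_rot": TCP orientation; "ft_force": force on the tool from outside, world axes, zero at the start; "moment": the same for the moment, N m; "finger_gap": opening from 0.0 (shut) to 1.0 (fully open); "finger_force": force on a finger pad.
Only numpy, scipy, OpenCV 4.12 (cv2) and the standard library are available. Lean on these libraries where they do the work, as an engineer would, in place of code of your own. Each camera call takes 0.05 s, during which the arm holds its last target. There are 200 camera calls.

TASK

Tidy the desk: put the two rubber stamps, the two erasers and the roll of tape that lie loose in front of the three grey trays each into the tray that already holds one of its kind. Stand the stamps upright on their bases and lay the erasers and the tape flat, everything on the floor of its tray and nothing on top of anything else; leave the mug and the stapler where they are.

Things in the scene. Friction and masses are not known exactly. Their poses are not given: they have to be found in the camera images.
- stamp_square_mid (a point): rubber stamp standing on its base, 62 mm high, about 50 g: a rectangular base 46 x 30 mm, 13 mm thick (dark rubber face below, pale wood above), and a round upright wooden handle in the middle, 19 mm in diameter from 29 to 47 mm above the desk, slightly waisted below and 21 mm wide near the top. This point is on the handle's axis, 31 mm above its underside; z is up, x along the base's 46 mm side.
- stamp_round_mid (a point): rubber stamp standing on its base, 62 mm high, about 50 g: a round base 36 mm in diameter, 13 mm thick (dark rubber face below, pale wood above), and a round upright wooden handle in the middle, 19 mm in diameter from 29 to 47 mm above the desk, slightly waisted below and 21 mm wide near the top. This point is on the handle's axis, 31 mm above its underside; z is up.
- eraser_long_mid (a point): white eraser with a blue-grey sleeve, lying flat, a block 42 mm long (its x), 20 mm wide (its y), 13 mm high (its z), about 20 g. This point is its centre.
- eraser_short_mid (a point): white eraser with a blue-grey sleeve, lying flat, a block 30 mm long (its x), 20 mm wide (its y), 13 mm high (its z), about 20 g. This point is its centre.
- tape_roll_mid (a point): roll of brown parcel tape lying flat, a ring 52 mm in outer diameter, hole 27 mm, 19 mm high, about 40 g. This point is its centre, half-way up; z along its axis.
- tray_stamp_in (a point): one of three like grey open trays, fixed: 128 x 168 mm outside (x, y), 120 x 160 mm inside, floor and walls 4 mm thick, rim 16 mm above the desk. Point: centre of its inner floor, y along its long side, z up. Already holds a loose rubber stamp (upright, 62 mm high, base 46 x 30 mm, 46 roughly along x) centred near y = -53 mm (+-4; x +-10 mm); floor from y = -30 to +80 mm is free.
- tray_eraser_in (a point): one of three like grey open trays, fixed: 128 x 168 mm outside (x, y), 120 x 160 mm inside, floor and walls 4 mm thick, rim 16 mm above the desk. Point: centre of its inner floor, y along its long side, z up. Already holds a loose eraser (42 x 20 x 13 mm, long side roughly along y) centred near y = -53 mm (+-4; x +-10 mm); floor from y = -28 to +80 mm is free.
- tray_tape_in (a point): one of three like grey open trays, fixed: 128 x 168 mm outside (x, y), 120 x 160 mm inside, floor and walls 4 mm thick, rim 16 mm above the desk. Point: centre of its inner floor, y along its long side, z up. Already holds a loose roll of tape (52 mm in diameter, 19 mm high) centred near y = -50 mm (+-4; x +-10 mm); floor from y = -20 to +80 mm is free.
- mug: white china mug standing on the desk to the side, to be left alone: 78 mm in diameter, 95 mm high, handle towards its +y. Its origin is the centre of its underside.
- stapler: blue stapler on the desk to the side, to be left alone: 135 mm long (its x), 36 mm wide, 51 mm high. Its origin is the centre of its underside.
Not all that is in view belongs to the job. What is shaped like the part that bears stamp_square_mid but green or pink is not meant.

How it is judged:
At the end, for the whole second after the job is handed in: Each of the five pieces rests on the floor of the tray of its kind (centre within 56 mm in x and 76 mm in y of the tray's centre, height within 4 mm of resting on the tray's floor), stamps upright and erasers and tape flat to 0.15 rad, all released and at rest (under 20 mm/s) (x of stamp_square_mid in the frame of tray_stamp_in between -0.056 and 0.056 m and y of stamp_square_mid in the frame of tray_stamp_in between -0.076 and 0.076 m and z of stamp_square_mid in the frame of tray_stamp_in between 0.027 and 0.035 m and angle between each of stamp_square_mid, stamp_round_mid's own z axis and vertical below 0.15 rad and linear speed of each of stamp_square, stamp_round, eraser_long, eraser_short, tape_roll below 0.02 m/s and x of stamp_round_mid in the frame of tray_stamp_in between -0.056 and 0.056 m and y of stamp_round_mid in the frame of tray_stamp_in between -0.076 and 0.076 m and z of stamp_round_mid in the frame of tray_stamp_in between 0.027 and 0.035 m and x of eraser_long_mid in the frame of tray_eraser_in between -0.056 and 0.056 m and y of eraser_long_mid in the frame of tray_eraser_in between -0.076 and 0.076 m and z of eraser_long_mid in the frame of tray_eraser_in between 0.0025 and 0.0105 m and (angle between eraser_long_mid's own z axis and vertical below 0.15 rad or angle between eraser_long_mid's own z axis and vertical above 2.99 rad) and x of eraser_short_mid in the frame of tray_eraser_in between -0.056 and 0.056 m and y of eraser_short_mid in the frame of tray_eraser_in between -0.076 and 0.076 m and z of eraser_short_mid in the frame of tray_eraser_in between 0.0025 and 0.0105 m and (angle between eraser_short_mid's own z axis and vertical below 0.15 rad or angle between eraser_short_mid's own z axis and vertical above 2.99 rad) and x of tape_roll_mid in the frame of tray_tape_in between -0.056 and 0.056 m and y of tape_roll_mid in the frame of tray_tape_in between -0.076 and 0.076 m and z of tape_roll_mid in the frame of tray_tape_in between 0.0055 and 0.0135 m and (angle between tape_roll_mid's own z axis and vertical below 0.15 rad or angle between tape_roll_mid's own z axis and vertical above 2.99 rad)); the robot touches nothing.
It fails at once if the mug is moved by more than 20 mm or tipped (distance of mug from where it was at the start of the episode above 0.02 m or angle between mug's own z axis and vertical above 0.3 rad).
It fails at once if the stapler is moved by more than 20 mm or tipped (distance of stapler from where it was at the start of the episode above 0.02 m or angle between stapler's own z axis and vertical above 0.3 rad).
It also fails if it takes over 109 s, if anything falls off the work surface, if the arm or the gripper's body presses on something with over 40 N, if the wrist force passes 120 N, or if a joint passes its speed limit or range.

## Working session

There is one attempt and no reset: what is moved stays moved. The work goes in short steps, Python scripts to look and compute and a tool call to move; the robot and the scene stay as the last step left them, time stands still between calls to the robot, and variables do not carry over. Pictures are saved under pics/ and viewed, at most 14 in all, crops included, and the job is handed in when it is done.

Besides the shell and the picture viewer there is one more tool, called after ">>>" as name(argument=value, ...) on one line, values as JSON. drive_tool: Moves the arm, as the interface text tells. Its arguments: {"type":"object","properties":{"rows":{"type":"array","items":{"type":"number"}}},"required":["rows"]}

```bash
mkdir -p pics; ls; cat > h.py <<'E'
from plant import *
import numpy as np, cv2
def snap(n,f=None):
    s=snapshot(n)
    if f: cv2.imwrite('pics/'+f,s['color'][:,:,::-1])
    return s
def ray(s,u,v):
    h=s['color'].shape[0]; f=h/2/np.tan(np.radians(s['vertical_fov'])/2)
    d=np.array([(u-s['cx'])/f,(v-s['cy'])/f]); p=d.copy()
    for _ in range(30): p=d/(1+s['k1']*(p@p))
    M=np.array(s['world_to_cam']); R=M[:3,:3]; c=-R.T@M[:3,3]
    w=R.T@np.array([p[0],-p[1],-1]); return c,w/np.linalg.norm(w)
def onz(s,u,v,z):
    c,w=ray(s,u,v); return c+w*(z-c[2])/w[2]
def proj(s,P):
    h=s['color'].shape[0]; f=h/2/np.tan(np.radians(s['vertical_fov'])/2)
    M=np.array(s['world_to_cam']); p=M[:3,:3]@np.array(P)+M[:3,3]
    a=np.array([p[0],-p[1]])/-p[2]; a=a*(1+s['k1']*(a@a)); return a*f+[s['cx'],s['cy']]
def tri(a,b):
    (c1,w1),(c2,w2)=a,b
    t=np.linalg.lstsq(np.array([w1,-w2]).T,c2-c1,rcond=None)[0]
    p,q=c1+t[0]*w1,c2+t[1]*w2; return (p+q)/2,np.linalg.norm(p-q)
E
python3 - <<'E'
from h import *
for n in ['scene','side','wrist']:
    s=snap(n,n+'0.png'); print(n,s['vertical_fov'],s['k1'],ray(s,280,210)); np.save(n+'0.npy',s,allow_pickle=True)
print(state())
E
```

```text
pics
scene 42.80995265870265 -0.13992087404412157 (array([ 1.10106799, -0.99054455,  0.82478862]), array([-0.45333422,  0.69541209, -0.5575752 ]))
side 49.37020643073095 0.01575503211226053 (array([0.36130799, 0.81602402, 0.70377926]), array([ 0.06560749, -0.7725276 , -0.63158274]))
wrist 62.266657973267385 0.016379678586137033 (array([ 0.31113273, -0.57668196,  0.37368542]), array([-0.31668855, -0.12114512, -0.94076151]))
{'t': 0.15, 'q': array([ 1.13822643,  0.62916824,  0.03843982,  1.51813271, -0.02701625,
        0.99633389, -0.02001291]), 'qd': array([ 0.00021333, -0.00200638,  0.0006847 , -0.00284766,  0.00220211,
       -0.00021472, -0.00086423]), 'effort': array([ 5.59956643e-04, -5.63801587e+01,  1.22717008e+00, -1.93651754e+01,
        1.10061024e-02,  7.46256468e-03,  2.34689657e-05]), 'ee_pos': array([ 0.2329557 , -0.60629817,  0.23057957]), 'eef_rot': array([-7.50497859e-04,  9.83233106e-01,  1.82351525e-01, -1.34685515e-04]), 'ft_force': array([-0.77888289, -0.11835771,  0.32973633]), 'moment': array([-0.0014355 ,  0.06418841,  0.00213947]), 'finger_force': 0.0, 'finger_gap': 0.998385421472457}
```

View pics/scene0.png

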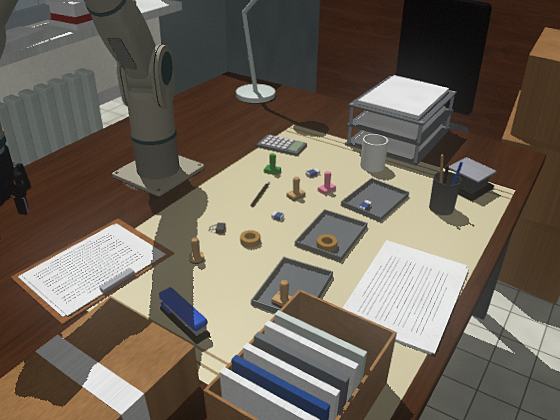

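View pics/side0.png

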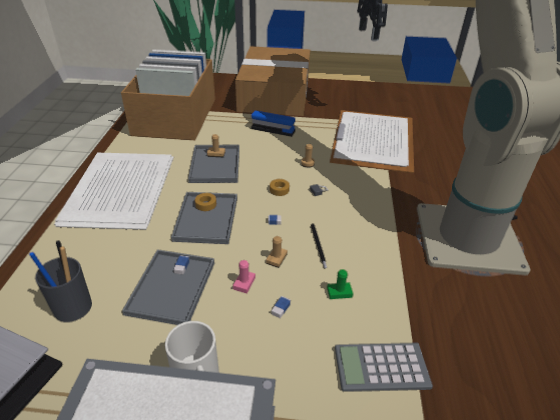

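Scene: wooden stamps at (196,250) and (295,188); the pink (327,183) and green (272,163) ones are decoys. Erasers are at (312,173) and (278,216), tape at (250,238), and a grey sharpener (not meant) at (218,228). Side: the wooden stamps are at (308,155) and (277,250), erasers at (281,307) and (274,219), tape at (280,187). Next I crop and measure blobs.

```bash
cat > m.py <<'E'
from h import *
S={n:np.load(n+'0.npy',allow_pickle=True).item() for n in ['scene','side']}
def blobs(n,lo,hi,roi,amin=12,show=''):
    hsv=cv2.cvtColor(S[n]['color'],cv2.COLOR_RGB2HSV); m=cv2.inRange(hsv,np.array(lo),np.array(hi))
    k=np.zeros_like(m); x0,y0,x1,y1=roi; k[y0:y1,x0:x1]=1; m*=k
    c,l,st,ce=cv2.connectedComponentsWithStats(m)
    for i in range(1,c):
        if st[i,4]>=amin: print(n,show,st[i],ce[i].round(1))
R={'scene':(170,140,420,320),'side':(130,125,370,330)}
for n in S:
    blobs(n,(5,110,60),(20,255,255),R[n],30,'wood')
    blobs(n,(100,90,40),(125,255,255),R[n],8,'blue')
    hsv=cv2.cvtColor(S[n]['color'],cv2.COLOR_RGB2HSV)
    for u,v in ([(295,188),(196,245),(250,238),(278,216),(240,180),(370,200)] if n=='scene' else [(277,243),(308,152),(272,190),(274,219),(330,220),(170,300)]): print(n,u,v,hsv[v,u])
a=cv2.resize(S['scene']['color'][145:275,180:340],None,fx=2.8,fy=2.8,interpolation=2)
b=cv2.resize(S['side']['color'][135:325,230:350],None,fx=2.8,fy=2.8,interpolation=2)
o=np.zeros((max(a.shape[0],b.shape[0]),a.shape[1]+b.shape[1],3),np.uint8); o[:a.shape[0],:a.shape[1]]=a; o[:b.shape[0],a.shape[1]:]=b
cv2.imwrite('pics/crop1.png',o[:,:,::-1]); print(o.shape)
E
python3 m.py
```

```text
scene wood [ 177  140   83   47 1988] [213.7 154.7]
scene wood [240 231  20  16 210] [249.7 238.1]
scene wood [317 235  20  17 224] [326.6 242.2]
scene wood [280 290  86  30 211] [314.7 302.7]
scene wood [273 292   9  11  38] [277.  297.6]
scene blue [307 170  10   4  24] [311.7 171.3]
scene blue [360 202  10   6  32] [364.2 204.4]
scene blue [275 213   7   4  19] [278.3 214.3]
scene blue [170 288  37  32 542] [183.2 307.4]
scene 295 188 [17 93 99]
scene 196 245 [18 96 93]
scene 250 238 [22 60 97]
scene 278 216 [112  95 124]
scene 240 180 [ 24  52 209]
scene 370 200 [102  12 104]
side wood [130 125  72  15 896] [165.9 130.9]
side wood [208 135  16  21 172] [215.7 147.8]
side wood [330 137  40  31 229] [347.1 159.7]
side wood [302 144  12  22 144] [308.1 156.7]
side wood [270 179  19  17 275] [279.1 186.9]
side wood [195 193  21  18 315] [205.3 201.4]
side wood [267 237  20  29 299] [276.6 252.8]
side blue [282 125  13   9  69] [288.5 129.6]
side blue [270 216   7   8  51] [272.7 219.4]
side blue [176 256  13  11  98] [182.3 260.8]
side blue [275 298  15  13 117] [282.7 303.2]
side 277 243 [ 16 117 139]
side 308 152 [ 16 114 101]
side 272 190 [ 18 148  76]
side 274 219 [110 137 134]
side 330 220 [ 23  57 187]
side 170 300 [107  17 106]
(532, 784, 3)
```

View pics/crop1.png

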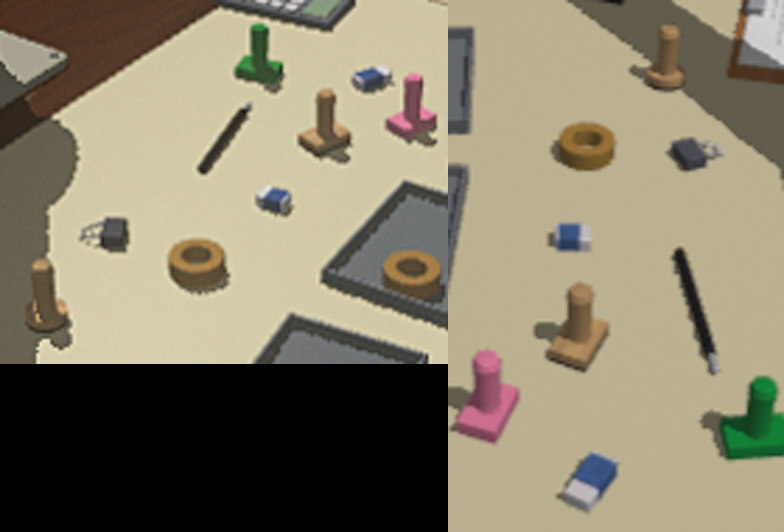

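Both wood stamps are clear. The square one is at scene (295,188) with a rectangular base, and the round one is at scene (196,250) with a disc base. The same shape in pink and green is excluded, and the short and long erasers are also distinct.

```bash
cat > m2.py <<'E'
from m import S; from h import *
a,b=S['scene'],S['side']
for n,p,q in [('sq top',(296,178),(277.1,238.6)),('rd top',(194.6,239.3),(309,145.7)),('tape',(249.7,238.1),(279.3,187)),('er far',(312.5,172.6),(281,306.5)),('er near',(278,216),(274.5,219.5)),('intape',(326.6,242),(205.3,201.2)),('inerase',(365,205),(182,264)),('pink top',(328,173),(243.5,262)),('green top',(273,155),(342,271)),('mug rim',(375,138),(192,342)),('stapler',(183,307),(274,122)),('mug base',(373,168),(195,380))]:
    P,e=tri(ray(a,*p),ray(b,*q)); print(n,P.round(4),'err',round(e*1000,1))
for n in S:
    hsv=cv2.cvtColor(S[n]['color'],cv2.COLOR_RGB2HSV); m=cv2.inRange(hsv,np.array((85,0,30)),np.array((125,70,150)))
    m=cv2.morphologyEx(m,cv2.MORPH_CLOSE,np.ones((5,5)))
    for c in cv2.findContours(m,0,2)[0]:
        A=cv2.contourArea(c)
        if 800<A<9000:
            c=cv2.convexHull(c); x=cv2.approxPolyDP(c,6,True)[:,0]; M=c[:,0].mean(0)
            if 130<M[0]<420 and 130<M[1]<330: print(n,A,[(tuple(p.tolist()),onz(S[n],*p,.016)[:2].round(3).tolist()) for p in x])
E
python3 m2.py | grep -v -e wood -e blue -e '\[ *[0-9]* *[0-9]* *[0-9]*\]$'
```

```text
(532, 784, 3)
sq top [0.4257 0.1235 0.06  ] err 2.7
rd top [ 0.3794 -0.254   0.0595] err 1.8
tape [ 0.4452 -0.1242  0.0103] err 1.3
er far [0.4034 0.2564 0.0074] err 3.5
er near [0.445  0.0023 0.007 ] err 4.8
intape [ 0.6174 -0.0355  0.0157] err 1.8
inerase [0.6198 0.1753 0.0128] err 4.8
pink top [0.485  0.1994 0.06  ] err 5.5
green top [0.2938 0.2004 0.0605] err 5.8
mug rim [0.529  0.4145 0.0971] err 5.4
stapler [ 0.4917 -0.4221  0.0335] err 1.1
mug base [ 0.5336  0.4167 -0.0089] err 4.5
scene 1536.0 [((332, 272), [0.685, -0.129]), ((319, 297), [0.703, -0.219]), ((278, 309), [0.649, -0.3]), ((252, 300), [0.587, -0.308]), ((289, 259), [0.577, -0.145])]
scene 1221.5 [((324, 210), [0.542, 0.086]), ((366, 223), [0.664, 0.095]), ((335, 259), [0.668, -0.083]), ((296, 240), [0.551, -0.071])]
scene 1229.5 [((342, 201), [0.561, 0.153]), ((370, 179), [0.574, 0.309]), ((408, 192), [0.698, 0.305]), ((380, 217), [0.683, 0.141])]
side 4275.0 [((213, 260), [0.555, 0.158]), ((189, 320), [0.566, 0.314]), ((123, 313), [0.691, 0.313]), ((157, 251), [0.679, 0.146])]
side 2191.5 [((236, 196), [0.546, -0.066]), ((227, 243), [0.536, 0.103]), ((172, 240), [0.658, 0.109]), ((187, 193), [0.669, -0.062])]
side 1416.0 [((238, 146), [0.582, -0.299]), ((236, 181), [0.557, -0.128]), ((189, 182), [0.676, -0.108]), ((195, 146), [0.704, -0.282])]
```

>>> drive_tool(rows=[441, -545, -110, -69, -1, 441, -545, -110, -69, -1, 441, -545, -110, -69, -1, 441, -545, -110, -69, -1, 441, -545, -110, -69, -1, 441, -545, -110, -69, -1, 441, -545, -110, -69, -1, 441, -545, -110, -69, -1, 441, -545, -110, -69, -1, 441, -545, -110, -69, -1, 441, -545, -110, -69, -1, 441, -545, -110, -69, -1, 441, -545, -110, -69, -1, 441, -545, -110, -69, -1, 441, -545, -110, -69, -1, 441, -545, -110, -69, -1, 441, -545, -110, -69, -1, 441, -545, -110, -69, -1, 441, -545, -110, -69, -1, 441, -545, -110, -69, -1])

```text
t: 1.82
ee_pos: [0.4489, 0.0596, 0.3409]
eef_rot: [-0.0, 0.707, 0.707, -0.001]
ft_force: [-0.1, 0.5, 0.0]
finger_gap: 0.999
finger_force: 0.0
```

```bash
cat >> h.py <<'E'
def pose():
    s=state(); w,x,y,z=s['eef_rot']
    X=np.array([1-2*(y*y+z*z),2*(x*y+w*z)]); return np.array(s['ee_pos']),np.degrees(np.arctan2(X[1],X[0])),s
def go(x,y,z,yaw=None):
    p,a,s=pose(); ca,sa=np.cos(np.radians(a)),np.sin(np.radians(a)); d=np.array([x,y,z])-p
    t=0 if yaw is None else -((yaw-a+90)%180-90)
    print('pos',p.round(4),'yaw',round(a,1),'t',round(s['t'],2),'gap',round(s['finger_gap'],3),'F',round(float(s['finger_force']),1),'q7',round(s['q'][6],2))
    print('rows: dx %.1f dy %.1f dz %.1f turn %.1f'%(1e3*(ca*d[0]+sa*d[1]),1e3*(sa*d[0]-ca*d[1]),-1e3*d[2],t))
E
python3 - <<'E'
from h import *
s=snap('wrist','w1.png'); np.save('w1.npy',s,allow_pickle=True); go(.45,.06,.34,90); print(ray(s,280,210))
E
```

```text
pos [0.4488 0.0587 0.3408] yaw 89.9 t 1.87 gap 1.002 F 0.0 q7 -0.37
rows: dx 1.3 dy 1.2 dz 0.8 turn -0.1
(array([0.44898618, 0.14316259, 0.48402557]), array([ 0.00171463, -0.33827593, -0.94104541]))
```

View pics/w1.png

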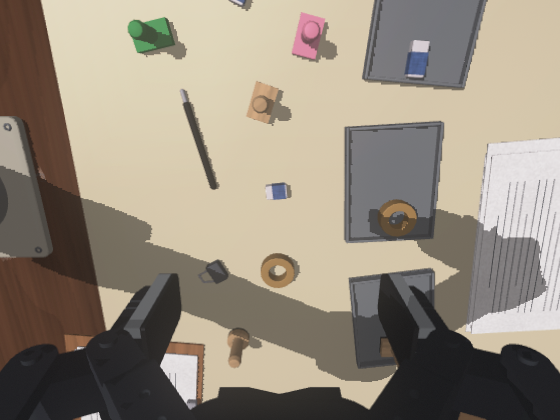

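Overhead: square stamp at (262,103), short eraser (277,191), tape (278,270), round stamp (237,345), and the long eraser cut off at the top (237,2). The trays are at right; the eraser tray is clipped at the top.

```bash
cat >> h.py <<'E'
def fg(s,roi,z,T=35):
    "largest blob in roi differing from roi-border colour in chroma/brightness (shadow excluded): outline cast on plane z -> centre, size, yaw"
    x0,y0,x1,y1=roi; lab=cv2.cvtColor(s['color'],cv2.COLOR_RGB2LAB).astype(float)[y0:y1,x0:x1]
    ring=np.concatenate([lab[0],lab[-1],lab[:,0],lab[:,-1]]); d=np.linalg.norm((lab-np.median(ring,0))[...,1:],axis=2)
    m=(d>T).astype(np.uint8); m=cv2.morphologyEx(m,cv2.MORPH_CLOSE,np.ones((3,3)))
    c=max(cv2.findContours(m,0,2)[0],key=cv2.contourArea)[:,0]+[x0,y0]
    W=np.array([onz(s,*p,z)[:2] for p in c])
    (cx,cy),(w,h),a=cv2.minAreaRect((W*1e4).astype(np.float32))
    if w<h: w,h,a=h,w,a+90
    print('blob px',c.mean(0).round(1),'centre',round(cx/1e4,4),round(cy/1e4,4),'size mm',round(w/10,1),round(h/10,1),'yaw',round((a+90)%180-90,1)); return c
E
python3 - <<'E'
from h import *
s=np.load('w1.npy',allow_pickle=True).item(); b=np.load('side0.npy',allow_pickle=True).item()
fg(s,(258,175,300,210),.010,9)
fg(s,(240,70,290,135),.012,9)
fg(s,(250,245,305,300),.018,9)
fg(b,(258,208,294,232),.010,9); fg(b,(265,290,300,325),.010,9)
for n,p,q in [('sq top',(261,104),(277.1,238.6)),('rd top',(241,334),(309,145.7)),('tape',(278,270),(279.3,187)),('er near',(276.5,191),(274.5,219.5))]:
    P,e=tri(ray(s,*p),ray(b,*q)); print(n,P.round(4),round(e*1e3,1))
hsv=cv2.cvtColor(s['color'],cv2.COLOR_RGB2HSV); m=cv2.inRange(hsv,np.array((85,0,30)),np.array((125,70,150)))
for P in [[(346,123),(443,122),(435,241),(347,243)],[(350,272),(433,269),(437,366),(357,367)],[(378,0),(486,0),(466,88),(363,79)]]:
    W=np.array([onz(s,*p,.016)[:2] for p in P]); print(W.round(3).tolist(),W.mean(0).round(3))
E
```

```text
blob px [276.  189.3] centre 0.4443 0.0014 size mm 30.7 24.8 yaw 6.0
blob px [262.1 101.7] centre 0.4257 0.1222 size mm 45.5 29.2 yaw 72.1
blob px [276.3 271.9] centre 0.4456 -0.1255 size mm 49.8 48.7 yaw -89.8
blob px [273.4 218. ] centre 0.4438 0.0023 size mm 36.4 28.5 yaw -83.0
blob px [280.7 306.3] centre 0.403 0.2575 size mm 49.4 27.0 yaw 64.8
sq top [0.4258 0.1224 0.0595] 2.5
rd top [ 0.388  -0.1701  0.1064] 22.5
tape [ 0.4459 -0.1262  0.009 ] 2.3
er near [4.439e-01 3.000e-04 6.500e-03] 1.8
[[0.536, 0.097], [0.663, 0.098], [0.678, -0.073], [0.549, -0.077]] [0.606 0.011]
[[0.557, -0.125], [0.681, -0.119], [0.714, -0.302], [0.58, -0.306]] [ 0.633 -0.213]
[[0.564, 0.238], [0.691, 0.237], [0.685, 0.14], [0.554, 0.151]] [0.624 0.192]
```

>>> drive_tool(rows=[63.7, -23, 230, 0, -1, 63.7, -23, 230, 0, -1, 63.7, -23, 230, 0, -1, 63.7, -23, 230, 0, -1, 63.7, -23, 230, 0, -1, 63.7, -23, 230, 0, -1, 63.7, -23, 230, 0, -1, 63.7, -23, 321, 0, -1, 63.7, -23, 321, 0, -1, 63.7, -23, 321, 0, -1, 63.7, -23, 321, 0, -1, 63.7, -23, 321, 0, 1, 63.7, -23, 321, 0, 1, 63.7, -23, 321, 0, 1, 63.7, -23, 321, 0, 1, 63.7, -23, 321, 0, 1, 63.7, -23, 321, 0, 1, 63.7, -23, 321, 0, 1, 63.7, -23, 321, 0, 1])

```text
t: 3.45
ee_pos: [0.4266, 0.1239, 0.0213]
eef_rot: [0.0, 0.707, 0.707, 0.001]
ft_force: [-1.3, -0.7, 9.2]
finger_gap: 0.212
finger_force: 58.2
```

```bash
python3 - <<'E'
from h import *
# stamp tray: centre (.633,-.21), yaw 8 ; local y=+48
a=np.radians(8); c=np.array([.632,-.21])
for ly in (.048,0): print(c+ly*np.array([-np.sin(a),np.cos(a)]))
t=c+.048*np.array([-np.sin(a),np.cos(a)])
go(*t,.024,98)
E
```

```text
[ 0.62531969 -0.16246713]
[ 0.632 -0.21 ]
pos [0.4266 0.1239 0.0213] yaw 90.0 t 3.45 gap 0.212 F 58.2 q7 -1.07
rows: dx -286.5 dy 198.6 dz -2.7 turn -8.0
```

>>> drive_tool(rows=[0, 0, -60, 0, 1, 0, 0, -100, 0, 1, 0, 0, -100, 0, 1, 0, 0, -100, 0, 1, -287, 199, -100, -8, 1, -287, 199, -100, -8, 1, -287, 199, -100, -8, 1, -287, 199, -100, -8, 1, -287, 199, -100, -8, 1, -287, 199, -100, -8, 1, -287, 199, -100, -8, 1, -287, 199, -100, -8, 1, -287, 199, -100, -8, 1, -287, 199, -100, -8, 1, -287, 199, -100, -8, 1, -287, 199, -100, -8, 1, -287, 199, -50, -8, 1, -287, 199, -50, -8, 1, -287, 199, -50, -8, 1])

```text
t: 5.03
ee_pos: [0.6221, -0.1613, 0.0674]
eef_rot: [-0.003, 0.655, 0.756, -0.002]
ft_force: [-0.3, -0.8, 0.0]
finger_gap: 0.215
finger_force: 58.9
```

```bash
python3 - <<'E'
from h import *
go(.6253,-.1625,.0255,98)
s=snap('wrist','w2.png')
E
```

```text
pos [ 0.6221 -0.1613  0.0674] yaw 98.2 t 5.03 gap 0.215 F 58.9 q7 -0.17
rows: dx -1.6 dy 3.0 dz 41.9 turn 0.2
```

View pics/w2.png

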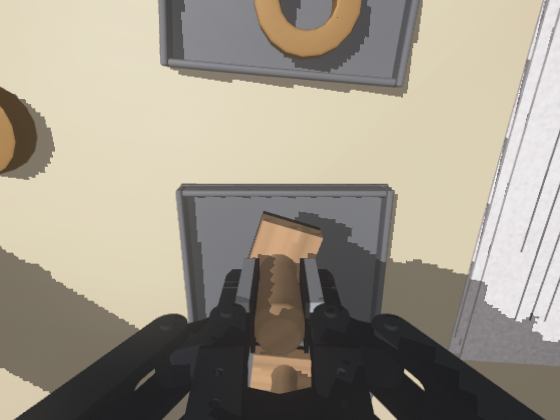

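The stamp hangs over the free half of the tray, square to it. The resident stamp is at the bottom (280,370), clear of it.

>>> drive_tool(rows=[-1, 2, 25, 0, 1, -1, 2, 38, 0, 1, -1, 2, 41, 0, 1, -1, 2, 43, 0, 1, -1, 2, 43, 0, 1, -1, 2, 43, 0, 1])

```text
t: 5.58
ee_pos: [0.6282, -0.1638, 0.0284]
eef_rot: [0.001, 0.656, 0.755, 0.0]
ft_force: [0.6, 0.2, -0.2]
finger_gap: 0.214
finger_force: 58.9
```

>>> drive_tool(rows=[0, 0, 2, 0, 1, 0, 0, 3, 0, 1, 0, 0, 3, 0, 1, 0, 0, 3, 0, 1])

```text
t: 5.92
ee_pos: [0.6282, -0.1639, 0.0255]
eef_rot: [0.001, 0.656, 0.755, 0.0]
ft_force: [-1.6, 0.2, 6.0]
finger_gap: 0.22
finger_force: 59.3
```

>>> drive_tool(rows=[0, 0, 3, 0, 0.2, 0, 0, 3, 0, 0.2, 0, 0, 3, 0, 0.1, 0, 0, 3, 0, 0.1, 0, 0, -35, 0, 0.1, 0, 0, -75, 0, 0.1, 0, 0, -115, 0, 0, 0, 0, -115, 0, -1, 0, 0, -115, 0, -1, 0, 0, -115, 0, -1])

```text
t: 6.75
ee_pos: [0.6271, -0.1642, 0.1391]
eef_rot: [-0.0, 0.656, 0.755, -0.0]
ft_force: [0.4, -0.2, -1.3]
finger_gap: 0.904
finger_force: 0.0
```

```bash
python3 - <<'E'
from h import *
go(.3794,-.254,.0195,98)
s=snap('wrist','w3.png'); b=snap('side')
P,e=tri(ray(np.load('scene0.npy',allow_pickle=True).item(),194.6,239.3),ray(b,309,145.7)); print(P)
E
```

```text
pos [ 0.6271 -0.1642  0.1391] yaw 98.0 t 6.75 gap 0.904 F 0.0 q7 -0.12
rows: dx -54.5 dy -257.8 dz 119.6 turn 0.0
[ 0.37942778 -0.25403241  0.05952056]
```

View pics/w3.png

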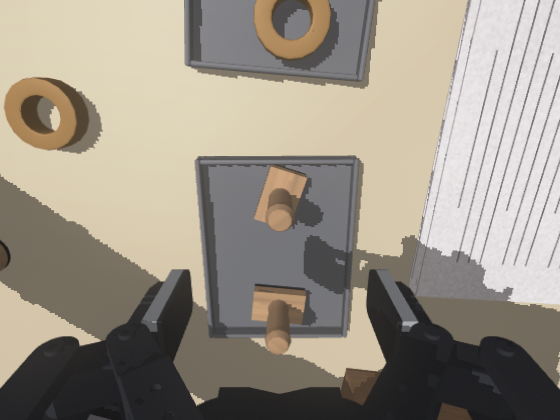

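The square stamp stands upright at (280,200), and the gap to the resident stamp's base (y 230–285) takes the round one.

>>> drive_tool(rows=[-54.5, -257.5, 20, 0, -1, -54.5, -257.5, 20, 0, -1, -54.5, -257.5, 20, 0, -1, -54.5, -257.5, 20, 0, -1, -54.5, -257.5, 20, 0, -1, -54.5, -257.5, 20, 0, -1, -54.5, -257.5, 20, 0, -1, -54.5, -257.5, 20, 0, -1, -54.5, -257.5, 20, 0, -1])

```text
t: 7.6
ee_pos: [0.3798, -0.2538, 0.1187]
eef_rot: [-0.001, 0.657, 0.754, 0.0]
ft_force: [1.0, 0.5, 0.4]
finger_gap: 1.0
finger_force: 0.0
```

```bash
python3 - <<'E'
from h import *
go(.3794,-.254,.0195,98)
s=snap('wrist','w4.png'); print(proj(s,(.3794,-.254,.06)),proj(s,(.3794,-.254,.013)))
x=np.load('w1.npy',allow_pickle=True).item(); print(proj(x,(.3794,-.254,.06)),proj(x,(.3794,-.254,.0)))
E
```

```text
pos [ 0.3798 -0.2538  0.1187] yaw 97.9 t 7.6 gap 1.0 F 0.0 q7 0.0
rows: dx -0.2 dy -0.5 dz 99.2 turn -0.1
[278.38632581 226.94183985] [278.53733335 203.14153434]
[233.19973066 361.60578718] [237.74666836 334.71746387]
```

View pics/w4.png

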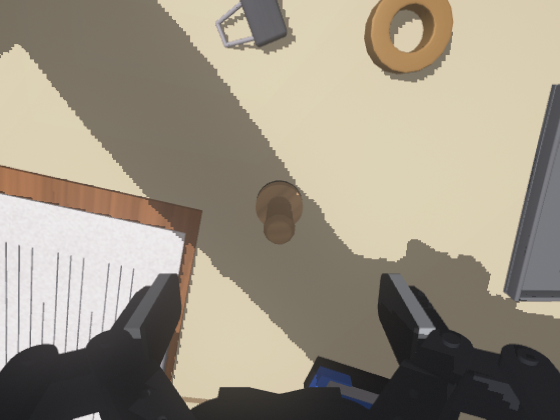

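The round stamp sits at (279,225 top / 203 base), exactly as predicted. The clipboard edge at (200,210) is close, so I narrow the opening.

>>> drive_tool(rows=[0, 0, 10, 0, -0.3, 0, 0, 10, 0, -0.3, 0, 0, 50, 0, -0.3, 0, 0, 85, 0, -0.3, 0, 0, 99, 0, -0.3, 0, 0, 99, 0, -0.3, 0, 0, 99, 0, 1, 0, 0, 99, 0, 1, 0, 0, 99, 0, 1, 0, 0, 99, 0, 1, 0, 0, 99, 0, 1, 0, 0, 99, 0, 1, 0, 0, 99, 0, 1])

```text
t: 8.73
ee_pos: [0.3807, -0.2541, 0.0212]
eef_rot: [0.001, 0.656, 0.755, 0.0]
ft_force: [-1.0, 0.2, 8.3]
finger_gap: 0.215
finger_force: 58.6
```

```bash
python3 - <<'E'
from h import *
a=np.radians(8)
go(.636,-.217,.0255,98)
s=np.load('w1.npy',allow_pickle=True).item()
E
```

```text
pos [ 0.3807 -0.2541  0.0212] yaw 98.0 t 8.73 gap 0.215 F 58.6 q7 -0.21
rows: dx 1.2 dy 257.9 dz -4.3 turn 0.0
```

>>> drive_tool(rows=[0, 0, -40, 0, 1, 0, 0, -80, 0, 1, 0, 0, -100, 0, 1, 0, 0, -100, 0, 1, 1, 258, -100, 0, 1, 1, 258, -100, 0, 1, 1, 258, -100, 0, 1, 1, 258, -100, 0, 1, 1, 258, -100, 0, 1, 1, 258, -100, 0, 1, 1, 258, -100, 0, 1, 1, 258, -100, 0, 1, 1, 258, -100, 0, 1, 1, 258, -60, 0, 1, 1, 258, -25, 0, 1, 1, 258, -12, 0, 1, 1, 258, -10, 0, 1, 1, 258, -10, 0, 1])

```text
t: 10.23
ee_pos: [0.6343, -0.2172, 0.0301]
eef_rot: [-0.001, 0.656, 0.755, -0.001]
ft_force: [1.0, 0.6, 0.5]
finger_gap: 0.22
finger_force: 59.3
```

```bash
python3 - <<'E'
from h import *
go(.636,-.217,.025,98)
E
```

```text
pos [ 0.6343 -0.2172  0.0301] yaw 98.0 t 10.23 gap 0.22 F 59.3 q7 -0.11
rows: dx 0.0 dy 1.7 dz 5.1 turn -0.0
```

Lower to contact, release, rise.

>>> drive_tool(rows=[0, 0, 3, 0, 1, 0, 0, 5, 0, 1, 0, 0, 5, 0, 1, 0, 0, 5, 0, 1, 0, 0, 5, 0, 0.2, 0, 0, 5, 0, 0.2, 0, 0, 5, 0, 0.1, 0, 0, 5, 0, 0.1, 0, 0, -35, 0, 0.1, 0, 0, -75, 0, 0.1, 0, 0, -115, 0, 0, 0, 0, -115, 0, -1, 0, 0, -115, 0, -1, 0, 0, -115, 0, -1])

```text
t: 11.4
ee_pos: [0.635, -0.217, 0.1452]
eef_rot: [-0.0, 0.656, 0.755, -0.0]
ft_force: [-0.1, -0.0, -0.2]
finger_gap: 0.901
finger_force: 0.0
```

```bash
python3 - <<'E'
from h import *
go(.4455,-.1255,.001,90)
s=snap('wrist','w5.png'); np.save('w5.npy',s,allow_pickle=True)
E
```

```text
pos [ 0.635  -0.217   0.1452] yaw 98.0 t 11.4 gap 0.901 F 0.0 q7 -0.03
rows: dx 117.0 dy -174.9 dz 144.2 turn 8.0
```

View pics/w5.png

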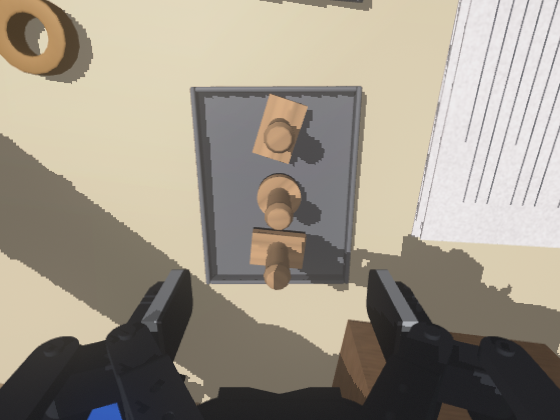

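All three stamps stand upright and apart at (278,135), (279,205) and (278,260). Next the tape.

>>> drive_tool(rows=[117, -175, 60, 8, -1, 117, -175, 60, 8, -1, 117, -175, 60, 8, -1, 117, -175, 60, 8, -1, 117, -175, 60, 8, -1, 117, -175, 60, 8, -1, 117, -175, 60, 8, -1, 117, -175, 60, 8, -1])

```text
t: 12.12
ee_pos: [0.4454, -0.1251, 0.0846]
eef_rot: [-0.001, 0.707, 0.707, -0.0]
ft_force: [0.3, 0.2, -0.5]
finger_gap: 1.003
finger_force: 0.0
```

```bash
python3 - <<'E'
from h import *
s=snap('wrist','w6.png')
go(.4455,-.1255,.001,90)
c=proj(s,(.4455,-.1255,.019)).astype(int); print(c)
fg(s,(c[0]-70,max(0,c[1]-70),c[0]+70,c[1]+70),.019,14)
hsv=cv2.cvtColor(s['color'],cv2.COLOR_RGB2HSV); m=cv2.inRange(hsv,np.array((5,110,60)),np.array((22,255,255)))
for q in cv2.findContours(m,0,2)[0]:
    if cv2.contourArea(q)>800: (u,v),r=cv2.minEnclosingCircle(q); print('wood',u,v,r,onz(s,u,v,.019))
E
```

```text
pos [ 0.447  -0.1255  0.0849] yaw 90.0 t 12.17 gap 1.0 F 0.0 q7 -0.47
rows: dx -0.0 dy -1.5 dz 83.9 turn 0.0
[279 223]
blob px [300.1 221.4] centre 0.4589 -0.1256 size mm 36.6 17.4 yaw -83.2
wood 279.6875 221.8958282470703 38.79582595825195 [ 0.44569566 -0.12458625  0.019     ]
wood 558.5 80.0 42.003074645996094 [ 0.60112892 -0.03879697  0.019     ]
```

>>> drive_tool(rows=[0.5, -1, 40, 0, -1, 0.5, -1, 70, 0, -1, 0.5, -1, 83, 0, -1, 0.5, -1, 83, 0, -1, 0.5, -1, 83, 0, 1, 0.5, -1, 83, 0, 1, 0.5, -1, 83, 0, 1, 0.5, -1, 83, 0, 1, 0.5, -1, 83, 0, 1, 0.5, -1, 83, 0, 1])

```text
t: 13.0
ee_pos: [0.4463, -0.1252, 0.0039]
eef_rot: [0.001, 0.707, 0.707, 0.001]
ft_force: [-0.0, -0.0, 5.1]
finger_gap: 0.579
finger_force: 61.1
```

```bash
python3 - <<'E'
from h import *
a=np.radians(3.5); t=np.array([.605,.013])+.04*np.array([-np.sin(a),np.cos(a)])
print(t); go(*t,.006,93)
E
```

```text
[0.60255806 0.05292539]
pos [ 0.4463 -0.1252  0.0039] yaw 90.0 t 13.0 gap 0.579 F 61.1 q7 -0.65
rows: dx 178.1 dy 156.3 dz -2.1 turn -3.0
```

>>> drive_tool(rows=[0, 0, -40, 0, 1, 0, 0, -80, 0, 1, 178, 156, -80, -3, 1, 178, 156, -80, -3, 1, 178, 156, -80, -3, 1, 178, 156, -80, -3, 1, 178, 156, -80, -3, 1, 178, 156, -80, -3, 1, 178, 156, -80, -3, 1, 178, 156, -80, -3, 1, 178, 156, -45, -3, 1, 178, 156, -20, -3, 1, 178, 156, -10, -3, 1, 178, 156, -10, -3, 1])

```text
t: 14.17
ee_pos: [0.5985, 0.0511, 0.0105]
eef_rot: [-0.001, 0.689, 0.725, -0.002]
ft_force: [-0.1, 1.0, -0.3]
finger_gap: 0.575
finger_force: 62.6
```

```bash
python3 - <<'E'
from h import *
go(.6025,.053,.008,93)
E
```

```text
pos [0.5985 0.0511 0.0105] yaw 92.9 t 14.17 gap 0.575 F 62.6 q7 -0.69
rows: dx 1.7 dy 4.1 dz 2.5 turn -0.1
```

>>> drive_tool(rows=[1, 2, 2, 0, 1, 1, 2, 3, 0, 1, 1, 2, 3, 0, 1, 1, 2, 3, 0, -0.5, 1, 2, 3, 0, -0.5, 1, 2, 3, 0, -0.5, 1, 2, 3, 0, -0.5, 1, 2, -35, 0, -0.5, 1, 2, -75, 0, -0.5, 1, 2, -110, 0, -1, 1, 2, -110, 0, -1, 1, 2, -110, 0, -1])

```text
t: 15.17
ee_pos: [0.6044, 0.0547, 0.1248]
eef_rot: [0.002, 0.688, 0.725, 0.002]
ft_force: [-0.5, -0.3, -0.5]
finger_gap: 0.998
finger_force: 0.0
```

```bash
python3 - <<'E'
from h import *
go(.4443,.001,.1,6)
E
```

```text
pos [0.6044 0.0547 0.1248] yaw 93.0 t 15.17 gap 0.998 F 0.0 q7 -0.59
rows: dx -45.2 dy -162.7 dz 24.8 turn 87.0
```

>>> drive_tool(rows=[-45, -163, 10, 87, -1, -45, -163, 10, 87, -1, -45, -163, 10, 87, -1, -45, -163, 10, 87, -1, -45, -163, 10, 87, -1, -45, -163, 10, 87, -1, -45, -163, 10, 87, -1, -45, -163, 10, 87, -1, -45, -163, 10, 87, -1, -45, -163, 10, 87, -1, -45, -163, 10, 87, -1, -45, -163, 10, 87, -1, -45, -163, 10, 87, -1, -45, -163, 10, 87, -1, -45, -163, 10, 87, -1])

```text
t: 16.42
ee_pos: [0.4419, 0.0009, 0.1119]
eef_rot: [0.0, 0.999, 0.054, -0.001]
ft_force: [-0.5, 0.5, -0.1]
finger_gap: 1.001
finger_force: 0.0
```

```bash
python3 - <<'E'
from h import *
s=snap('wrist','w7.png'); np.save('w7.npy',s,allow_pickle=True)
go(.4443,.001,.004,6)
c=proj(s,(.4443,.001,.013)).astype(int); print(c)
fg(s,(c[0]-60,max(0,c[1]-70),c[0]+60,c[1]+60),.011,10)
E
```

```text
pos [0.442  0.0009 0.112 ] yaw 6.2 t 16.47 gap 1.002 F 0.0 q7 -1.74
rows: dx 2.3 dy 0.1 dz 108.0 turn 0.2
[279 201]
blob px [283.3 194.8] centre 0.445 -0.0002 size mm 32.6 20.9 yaw 5.6
```

View pics/w7.png

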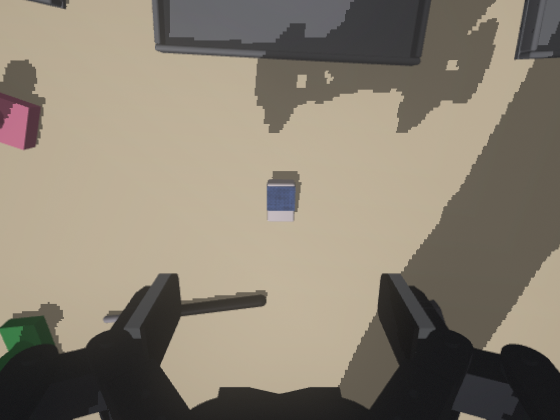

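The short eraser is at (281,201), aligned with the tool.

>>> drive_tool(rows=[2.5, 0, 40, 0, -0.3, 2.5, 0, 75, 0, -0.3, 2.5, 0, 100, 0, -0.3, 2.5, 0, 108, 0, -0.3, 2.5, 0, 108, 0, -0.3, 2.5, 0, 108, 0, 1, 2.5, 0, 108, 0, 1, 2.5, 0, 108, 0, 1, 2.5, 0, 108, 0, 1, 2.5, 0, 108, 0, 1, 2.5, 0, 108, 0, 1, 2.5, 0, 108, 0, 1])

```text
t: 17.47
ee_pos: [0.4454, 0.0011, 0.0049]
eef_rot: [0.0, 0.999, 0.053, 0.001]
ft_force: [0.2, 0.3, 5.2]
finger_gap: 0.21
finger_force: 59.2
```

```bash
python3 - <<'E'
from h import *
go(.625,.225,.009,87)
E
```

```text
pos [0.4454 0.0011 0.0049] yaw 6.0 t 17.47 gap 0.21 F 59.2 q7 -2.45
rows: dx 202.2 dy -203.7 dz -4.1 turn -81.0
```

>>> drive_tool(rows=[0, 0, -40, 0, 1, 0, 0, -80, 0, 1, 203, -208, -80, -81, 1, 203, -208, -80, -81, 1, 203, -208, -80, -81, 1, 203, -208, -80, -81, 1, 203, -208, -80, -81, 1, 203, -208, -80, -81, 1, 203, -208, -80, -81, 1, 203, -208, -80, -81, 1, 203, -208, -80, -81, 1, 203, -208, -80, -81, 1, 203, -208, -80, -81, 1, 203, -208, -80, -81, 1, 203, -208, -80, -81, 1, 203, -208, -80, -81, 1, 203, -208, -45, -81, 1, 203, -208, -20, -81, 1, 203, -208, -15, -81, 1, 203, -208, -15, -81, 1])

```text
t: 19.13
ee_pos: [0.6236, 0.2284, 0.0175]
eef_rot: [-0.0, 0.725, 0.688, -0.002]
ft_force: [-0.5, -1.1, -0.4]
finger_gap: 0.211
finger_force: 58.9
```

```bash
python3 - <<'E'
from h import *
go(.625,.230,.009,87)
s=snap('wrist','w8.png')
E
```

```text
pos [0.6236 0.2284 0.0175] yaw 87.0 t 19.13 gap 0.211 F 58.9 q7 -1.2
rows: dx 1.7 dy 1.3 dz 8.5 turn -0.0
```

View pics/w8.png

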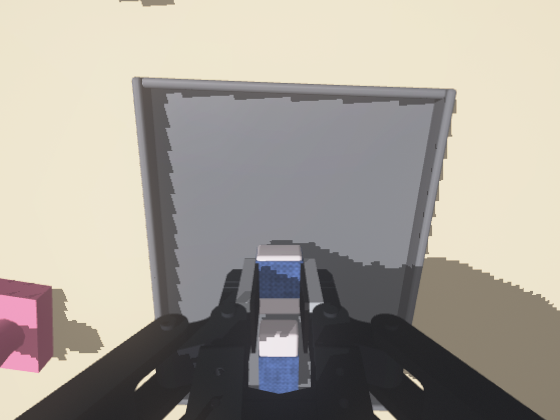

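The held eraser hangs in the tray at (280,275). The resident eraser starts just below it at row ~320, so I shift 10 mm further away before lowering.

>>> drive_tool(rows=[10, 1, 0, 0, 1, 10, 1, 0, 0, 1, 10, 1, 6, 0, 1, 10, 1, 8, 0, 1, 10, 1, 9, 0, 1, 10, 1, 9, 0, 1])

```text
t: 19.68
ee_pos: [0.6264, 0.2387, 0.01]
eef_rot: [0.0, 0.725, 0.688, -0.0]
ft_force: [-0.1, 0.1, 0.2]
finger_gap: 0.206
finger_force: 58.9
```

Lower 1 mm more, release, rise.

>>> drive_tool(rows=[0, 0, 1.2, 0, 1, 0, 0, 1.2, 0, 1, 0, 0, 1.2, 0, 0.1, 0, 0, 1.2, 0, 0.1, 0, 0, 1.2, 0, 0.1, 0, 0, 1.2, 0, 0.1, 0, 0, -35, 0, 0.1, 0, 0, -75, 0, 0, 0, 0, -100, 0, -1, 0, 0, -100, 0, -1, 0, 0, -100, 0, -1])

```text
t: 20.6
ee_pos: [0.6274, 0.2398, 0.1123]
eef_rot: [0.001, 0.725, 0.688, 0.002]
ft_force: [0.1, -0.5, 0.2]
finger_gap: 0.903
finger_force: 0.0
```

```bash
python3 - <<'E'
from h import *
go(.4034,.257,.11,62)
E
```

```text
pos [0.6274 0.2398 0.1123] yaw 87.0 t 20.6 gap 0.903 F 0.0 q7 -1.13
rows: dx 5.5 dy -224.6 dz 2.3 turn 25.0
```

>>> drive_tool(rows=[5, -225, -5, 25, -1, 5, -225, -5, 25, -1, 5, -225, -5, 25, -1, 5, -225, -5, 25, -1, 5, -225, -5, 25, -1, 5, -225, -5, 25, -1, 5, -225, -5, 25, -1, 5, -225, -5, 25, -1, 5, -225, -5, 25, -1])

```text
t: 21.35
ee_pos: [0.4028, 0.2555, 0.1147]
eef_rot: [0.0, 0.857, 0.515, -0.0]
ft_force: [-0.2, 0.0, -0.1]
finger_gap: 1.0
finger_force: 0.0
```

```bash
python3 - <<'E'
from h import *
s=snap('wrist','w9.png')
go(.4034,.257,.004,62)
c=proj(s,(.4034,.257,.013)).astype(int); print(c)
fg(s,(c[0]-60,max(0,c[1]-70),c[0]+60,c[1]+60),.011,10)
E
```

```text
pos [0.4031 0.2556 0.1147] yaw 61.9 t 21.4 gap 0.999 F 0.0 q7 -1.96
rows: dx 1.4 dy -0.4 dz 110.7 turn -0.1
[279 202]
blob px [278.6 203.6] centre 0.4036 0.2562 size mm 44.3 21.4 yaw 66.7
```

View pics/w9.png

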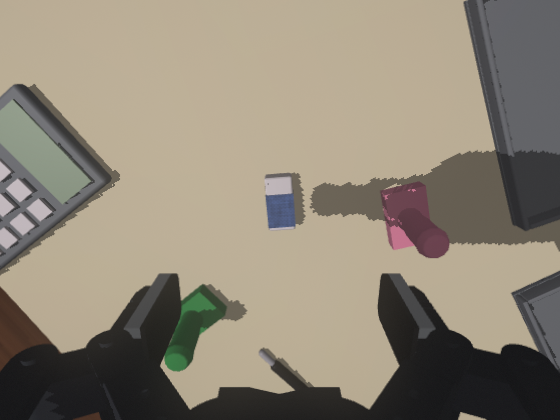

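The long eraser is at (280,202), about 4.5° off the tool. Pink at (405,215) is clear of narrowed fingers.

>>> drive_tool(rows=[1, -0.5, 10, -4.5, -0.2, 1, -0.5, 40, -4.5, -0.2, 1, -0.5, 75, -4.5, -0.2, 1, -0.5, 100, -4.5, -0.2, 1, -0.5, 110, -4.5, -0.2, 1, -0.5, 110, -4.5, -0.2, 1, -0.5, 110, -4.5, 1, 1, -0.5, 110, -4.5, 1, 1, -0.5, 110, -4.5, 1, 1, -0.5, 110, -4.5, 1, 1, -0.5, 110, -4.5, 1, 1, -0.5, 110, -4.5, 1, 1, -0.5, 110, -4.5, 1])

```text
t: 22.48
ee_pos: [0.4029, 0.2574, 0.0063]
eef_rot: [0.0, 0.836, 0.548, 0.001]
ft_force: [1.0, 0.3, 7.3]
finger_gap: 0.207
finger_force: 59.4
```

```bash
python3 - <<'E'
from h import *
go(.629,.283,.01,87)
E
```

```text
pos [0.4029 0.2574 0.0063] yaw 66.5 t 22.48 gap 0.207 F 59.4 q7 -2.15
rows: dx 113.6 dy 197.1 dz -3.7 turn -20.5
```

>>> drive_tool(rows=[0, 0, -40, 0, 1, 0, 0, -85, 0, 1, 114, 197, -85, -20.5, 1, 114, 197, -85, -20.5, 1, 114, 197, -85, -20.5, 1, 114, 197, -85, -20.5, 1, 114, 197, -85, -20.5, 1, 114, 197, -85, -20.5, 1, 114, 197, -85, -20.5, 1, 114, 197, -85, -20.5, 1, 114, 197, -85, -20.5, 1, 114, 197, -50, -20.5, 1, 114, 197, -30, -20.5, 1, 114, 197, -28, -20.5, 1, 114, 197, -28, -20.5, 1])

```text
t: 23.73
ee_pos: [0.6262, 0.2827, 0.0325]
eef_rot: [-0.0, 0.725, 0.689, -0.002]
ft_force: [0.4, 0.1, 0.9]
finger_gap: 0.21
finger_force: 58.9
```

```bash
python3 - <<'E'
from h import *
go(.629,.283,.0105,87)
s=snap('wrist','w10.png')
E
```

```text
pos [0.6262 0.2827 0.0325] yaw 87.1 t 23.73 gap 0.21 F 58.9 q7 -1.21
rows: dx 0.4 dy 2.8 dz 22.0 turn 0.1
```

View pics/w10.png

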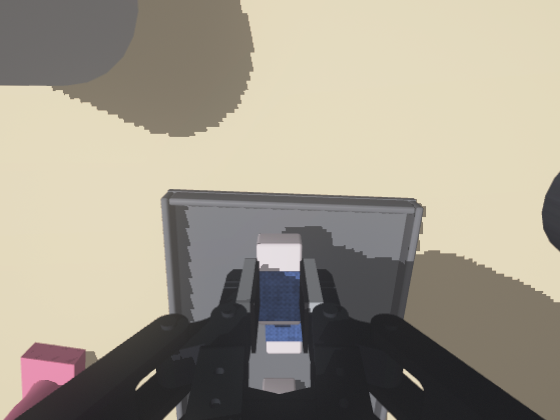

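Held eraser is at (279,280), with the short one visible behind at (283,335). By the numbers there is ~8 mm clearance at each end, so I lower and watch the force.

>>> drive_tool(rows=[0, 2, 10, 0, 1, 0, 2, 18, 0, 1, 0, 2, 20, 0, 1, 0, 2, 21, 0, 1, 0, 2, 21, 0, 1])

```text
t: 24.2
ee_pos: [0.6301, 0.2829, 0.0122]
eef_rot: [-0.0, 0.725, 0.688, -0.0]
ft_force: [-0.8, 0.3, -0.4]
finger_gap: 0.206
finger_force: 58.9
```

>>> drive_tool(rows=[0, 0, 2, 0, 1, 0, 0, 2, 0, 1, 0, 0, 2, 0, 0.1, 0, 0, 2, 0, 0.1, 0, 0, 2, 0, 0.1, 0, 0, 2, 0, 0.1, 0, 0, -35, 0, 0.1, 0, 0, -75, 0, 0.1, 0, 0, -115, 0, 0.1, 0, 0, -155, 0, 0, -60, 0, -195, 0, 0, -100, 0, -235, 0, 0, -140, 0, -250, 0, 0, -150, 0, -250, 0, 0, -150, 0, -250, 0, 0, -150, 0, -250, 0, 0])

```text
t: 25.53
ee_pos: [0.6239, 0.1284, 0.2639]
eef_rot: [0.002, 0.728, 0.686, 0.0]
ft_force: [0.9, -0.4, 0.1]
finger_gap: 0.496
finger_force: 0.0
```

```bash
python3 - <<'E'
from h import *
s=snap('wrist','w11.png'); b=snap('side')
a=cv2.resize(b['color'][125:345,110:330],None,fx=1.8,fy=1.8,interpolation=2)
w=s['color'][:, 190:560]; o=np.zeros((420,a.shape[1]+370,3),np.uint8); o[:a.shape[0],:a.shape[1]]=a; o[:,a.shape[1]:]=w
cv2.imwrite('pics/fin.png',o[:,:,::-1]); print(o.shape); go(.6,.1,.3)
E
```

```text
(420, 766, 3)
pos [0.6222 0.1333 0.2623] yaw 87.0 t 25.63 gap 0.498 F 0.0 q7 -0.9
rows: dx -34.4 dy -20.4 dz -37.7 turn 0.0
```

View pics/fin.png

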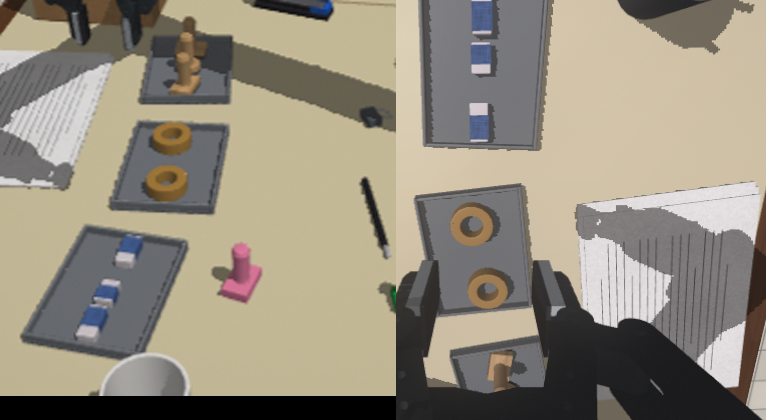

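Both views show the three trays filled: stamps upright, two tapes flat, and three erasers in a row without overlap.

```bash
python3 -c "
from plant import *
print(sign_off())"
```

```text
the job is handed in; nothing more can be done
None
```

I put the two stamps, the two erasers and the tape into their matching trays and handed the job in at about 26 s on the robot's clock. The last pictures show all five pieces in place and separate, stamps upright and the rest flat, but the hand-in gave back no verdict.

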